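# Take the keyhole-hung guard off a furnace head and gauge its contact gap

## Task

Open the furnace head for its contact check: take the metal guard off its two screw heads, keep it upright and stand it on its foot in the blue tray. Then push the red-handled gauge blade-first between the two copper contact jaws until its steel collar is fully home against them, and leave it there. Do not force the guard off, drop it or ram the gauge, and leave the glassware and bottles where they stand.

Things in the scene. Friction and masses are not known exactly. Their poses are not given: they have to be found in the camera images.
- guard_grip (a point): Centre of the guard's black bar handle: 100 mm long (y), 12 mm thick (x), 16 mm high (z), 24 mm of free room under its middle. Axes are the guard's: x points from its front to the furnace head it hangs on, z up, y left as seen from its front. Hung, the bar is 150 mm above the worktop and 32 mm above the guard's top edge; the hood behind is lower.
- guard: Bare aluminium guard plate, 190 mm wide, 98 mm high, 4 mm thick, about 0.4 kg. Origin: underside of its foot, 130 mm below guard_grip, same axes. The foot is a flange as wide as the plate, x from -24 to +18 mm; it stands on it. Hung by two L-shaped keyholes, 86 mm apart. Off the screws: lift, shift to its +y, pull off to its -x.
- slots (a point): On the guard, midway between the tops of the two upright keyhole legs, where the screws carry it. Each leg is 22 mm wide; where the 9 mm screw shank sits across that width is not known (up to 6.3 mm either way): feel for it. Lifting the guard 20.5 mm stops it on the shanks at the legs' lower ends; at that stop, or up to 1 mm below it, it is at the height to shift and pull.
- keyholes (a point): On the guard, midway between its two round holes (29 mm across). A short cross leg joins each to the lower end of its upright leg, 31.5 mm to the hole's +y. Shifting the lifted guard to its +y, 35 to 48 mm, stops it with the shanks at the holes' far edge; 10 mm back from that stop the heads are centred and pass with 1.5 mm to spare all round.
- head: Grey furnace head, fixed; origin on the worktop under its middle, x pointing away from its open front. Its hood is 136 mm wide, top 110 mm above the worktop. Two brass screw heads (26 mm across, 5 mm thick, 86 mm apart, 96 mm above the worktop) stick out of the strip on the hood's front, with 8.5 mm of shank behind each; the strip's place sideways varies 6 mm. Pull the guard off 20 mm or more.
- gap (a point): On the furnace head: middle of the front edge of the lower copper jaw's top face, 56 mm above the worktop. x points level into the gap, z up. Jaws are 44 mm wide (y), 64 mm deep, front edges rounded to 5 mm; the lower is fixed, the upper sprung down to a gap of 3 mm; 2.5 to 4 N lift it. The hung guard covers the gap. Fully home, gauge_grip is 56 mm in front of this point and 2.5 mm above.
- upper_jaw (a joint): Lift of the upper copper jaw in m: 0 at rest, 0.002 with the gauge blade under it, 0.006 at most.
- gauge_grip (a point): Centre of the red gauge handle (100 mm in x, 22 mm in y, 24 mm in z), 12 mm above the worktop as it lies. x points to the blade. The front face of its steel stop collar (36 mm wide) is 56 mm ahead; the steel blade (28 mm wide, 5 mm thick, level with this point) reaches to 102 mm ahead, its last 14 mm tapering to 1.6 mm. 0.09 kg. Sliding it between the jaws takes some 5 N.
- gauge: The gauge; origin 12 mm under gauge_grip; same axes.
- tray: Blue parts tray fixed on the worktop, 160 mm (x) by 260 mm (y), 16 mm high, walls and floor 4 mm thick; origin at the centre of its underside.
- acid_bottle: Amber bottle with a red cap, 60 mm wide, 135 mm high; origin at its foot. Leave alone.
- beaker_250: Glass beaker, 78 mm wide, 95 mm high; origin at its foot. Leave alone.
- flask_250: Volumetric flask with a blue stopper, 80 mm wide, 237 mm high; origin at its foot. Leave alone.
- wash_bottle: White wash bottle with a red cap and a spout, 204 mm high; origin at its foot. Leave alone.
- graduated_cylinder: Glass measuring cylinder on a blue foot, 197 mm high; origin at its foot. Leave alone.

How it is judged (in metres and radians):
On the way, in this order (a step that is already met when the one before it is completed fails the run):
1. the guard is off its screws, clear in front of the furnace head (x of guard in the frame of head below -0.085 m), for 0.1 s.
2. the guard stands upright in the tray and is let go (z of guard_grip in the frame of tray between 0.127 and 0.142 m and x of guard_grip in the frame of tray between -0.062 and 0.062 m and y of guard_grip in the frame of tray between -0.04 and 0.04 m and angle between guard's own z axis and vertical below 0.1 rad and contact force between the fingers and guard below 0.1 N and linear speed of guard below 0.02 m/s), for 0.3 s.
3. the gauge is fully home between the jaws (x of gauge_grip in the frame of gap above -0.0595 m and value of joint upper_jaw above 0.001 m and y of gauge_grip in the frame of gap between -0.012 and 0.012 m and angle between the x axis of gauge and the x axis of gap, either way round below 0.15 rad), for 0.2 s.
At the end, for the whole second after the job is handed in: The guard stands on its foot on the tray's floor, inside its walls, upright within 0.1 rad and at rest. The gauge is between the jaws with its collar within 3.5 mm of touching them, within 12 mm of the middle and 0.15 rad of straight, the upper jaw lifted by more than 1 mm, and at rest (all of step 3 and z of guard_grip in the frame of tray between 0.127 and 0.142 m and x of guard_grip in the frame of tray between -0.062 and 0.062 m and y of guard_grip in the frame of tray between -0.04 and 0.04 m and angle between guard's own z axis and vertical below 0.1 rad and linear speed of each of guard, gauge below 0.02 m/s).
It fails at once if the guard is tipped or levered over by more than 20 degrees (angle between guard's own z axis and vertical above 0.35 rad).
It fails at once if the guard is dropped: out of the fingers and moving faster than 0.4 m/s (linear speed of guard above 0.4 m/s and contact force between the fingers and guard below 0.1 N).
It fails at once if the guard is forced against the screws or the furnace head (over 100 N) (contact force between guard and head above 100 N).
It fails at once if the gauge is rammed against the furnace head (over 80 N) (contact force between gauge and head above 80 N).
It fails at once if a bottle or piece of glassware is moved by more than 25 mm or knocked over (distance of any of acid_bottle, beaker_250, flask_250, wash_bottle, graduated_cylinder from where it was at the start of the episode above 0.025 m or angle between any of flask_250, graduated_cylinder, wash_bottle, acid_bottle, beaker_250's own z axis and vertical above 0.5 rad).
It also fails if it takes over 64 s, if anything falls off the work surface, if the arm or the gripper's body presses on something with over 40 N, if the wrist force passes 120 N, or if a joint passes its speed limit or range.

## Robot

A 6-joint arm with a two-finger parallel gripper is mounted at the origin on the work surface; the furniture and walls round the work are solid. World frame = base frame: x ahead of the robot, y to its left, z up, the work surface at z = 0. Lengths are in m, angles in degrees, forces in N, time in s.
With the tool pointing down it reaches from about 0.25 to 0.725 m from the base axis. Payload 9.7 kg.
Tool frame: the origin (TCP) lies at the very end of the fingers, on their centre line; the grasp point (between the pads) lies 19 mm behind it (bot.grip_point_offset is the z of the grasp point in the tool frame, in m); z points along the fingers, x is the direction in which the jaws open and shut, and the axes are right-handed (so a half turn about z gives the same grasp; the last joint's range is limited). The gripper opens to 85 mm and grips with 20 to 120 N. Pads are 22 mm wide; open, the fingers measure 114 mm over their backs; the gripper's body (76 mm by 85 mm) begins 54 mm behind the grasp point. The pads swing forward as they close: fully open they stand 13 mm farther back than shut.
Start: joints at [75.974, 4.979, 10.078, 95.1, 0, 90], TCP at [0.133, 0.534, 0.231] pointing down, gripper open.
Joint ranges: [-179.16, 179.16], [-48.56, 103.87], [-65.8, 70.77], [-126.05, 130.52], [-82.76, 87.17], [-180, 180]. Speed limits (degrees/s): [127.2, 127.2, 147.25, 180, 180, 180].

## Interface

Orientations are given as [roll, pitch, yaw] about the fixed x, y, z axes, in that order (R = Rz(yaw) Ry(pitch) Rx(roll)).
In Python, from workcell import get_obs, viewer, job_done, bot gives the robot as it stands.
- The arm moves only by the shell command python3 -m handwheel 'ROWS' [FORCE]. ROWS is JSON, a list of rows, each a list of 5 numbers: the closure, from 0 (fully open) to 1 (shut), then the shift along the world's x, y, z in m, then the turn about the world's z in degrees. A call has 1 to 5 rows; each row is the pose to reach, as a shift and turn from the pose measured when the call began; what a row does not reach only later rows make up. A row lasts 1/10 s, in which the tool goes at most 50 mm and 8.59 degrees, less where a joint would pass 70% of its speed; a pose out of reach is approached as far as the arm can. A call with a gripper value outside its range is refused whole. The fingers move at their own pace and stop on an object; FORCE is the grip in N (left out, the last holds). Time passes only in rows, so rows that repeat a pose let the fingers close. It gives the time, the measured TCP pose, the force and the opening at its end, in the units of the state.
- get_obs(): the state, without advancing time (a new reading comes with each control period).
- viewer.camera(name): name is "scene" or "side" or "wrist"; returns a dict with "color" (480x640x3 uint8, blue, green, red), "K" (3x3 intrinsics, pixels), "dist_coeffs" ([k1, k2, p1, p2, k3] as OpenCV has them; the pictures are not rectified), "origin" and "orientation" of the camera in the world. Camera axes: x right, y down, z forward; pixel columns grow to the right and rows downward; lengths in m; the calibration is good to about 2 mm. A picture is of the moment at which its call begins. There is no depth.
- job_done(): hands the job in, once; it reports no verdict.
The state is a dict: "time": time; "q": joint angles; "qd": joint speeds; "joint_efforts": joint torques, N m; "ee_pos": TCP position; "tcp_rot": TCP orientation; "wrist_force": force on the tool from outside, world axes, zero at the start; "torque": the same for the moment, N m; "opening": finger opening in m.
Only numpy, scipy, OpenCV 4.12 (cv2) and the standard library are available. Lean on these libraries where they do the work, as an engineer would, in place of code of your own. Each camera call takes 0.05 s, during which the arm holds its last target.

## Working session

There is one attempt and no reset: what is moved stays moved. The work goes in short steps, Python scripts to look and compute and a shell command to move; the robot and the scene stay as the last step left them, time stands still between calls to the robot, and variables do not carry over. Pictures are saved under pics/ and viewed, and the job is handed in when it is done.

```bash
ls; mkdir -p pics
cat > h.py <<'E'
import numpy as np,cv2,json
from scipy.spatial.transform import Rotation as R
from workcell import get_obs,viewer,job_done,bot
def snap(cam,name):
    d=viewer.camera(cam); cv2.imwrite(f'pics/{name}.png',d['color'])
    np.savez(f'pics/{name}.npz',**{k:np.array(v) for k,v in d.items()}); return d
E
python3 - <<'E'
from h import *
print(get_obs())
for c in ['scene','side','wrist']:
    d=snap(c,c+'0'); print(c,d['K'],d['dist_coeffs'],d['origin'],d['orientation'])
print(bot.grip_point_offset)
E
```

```text
pics
{'time': 0.0, 'q': array([ 7.59737051e+01,  5.01085136e+00,  1.00333949e+01,  9.50998148e+01,
       -1.77737733e-03,  8.99982705e+01]), 'qd': array([ 0.11502169,  0.00198946,  0.00596541,  0.00538619,  0.06936468,
       -0.05630637]), 'joint_efforts': array([ 6.12775129e-04, -5.20386565e+01,  4.64801466e+01,  1.64480740e-02,
       -2.05864637e-05,  2.18917705e-06]), 'ee_pos': array([0.13325282, 0.53336841, 0.23057597]), 'tcp_rot': array([1.79998225e+02, 7.72713585e-02, 7.59754346e+01]), 'wrist_force': array([-0.53083459, -0.24402485, -0.28792584]), 'torque': array([ 0.01984641, -0.02666435,  0.01389062]), 'opening': 0.08541771191183443}
scene [[474.83865073   0.         319.31257478]
 [  0.         474.83865073 244.55722195]
 [  0.           0.           1.        ]] [-0.04392623  0.          0.          0.          0.        ] [0.22149696 0.44484931 1.10841316] [-149.45763667    0.24069997 -142.89620984]
side [[552.76319556   0.         327.2258563 ]
 [  0.         552.76319556 233.28943264]
 [  0.           0.           1.        ]] [-0.15443385  0.          0.          0.          0.        ] [0.56012446 0.80742362 0.7994854 ] [-1.28326581e+02 -7.56201748e-02  1.79396993e+02]
wrist [[382.05478252   0.         326.92282269]
 [  0.         382.05478252 245.34682123]
 [  0.           0.           1.        ]] [-0.00134565  0.          0.          0.          0.        ] [0.05666638 0.55238164 0.37301807] [1.62323339e+02 1.24910686e-01 7.60760081e+01]
-0.0187
```

View pics/scene0.png

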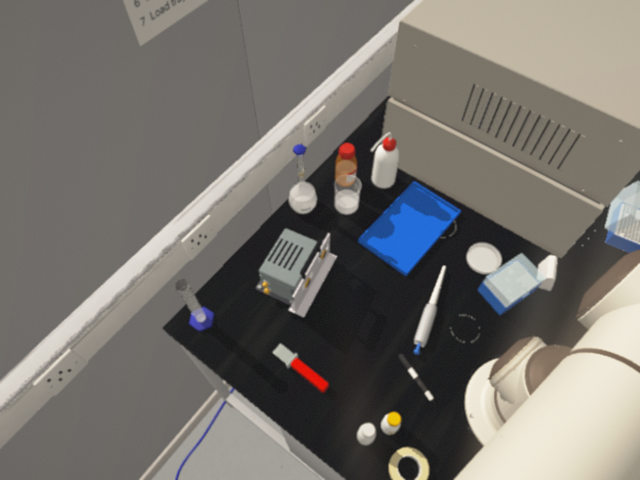

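View pics/side0.png

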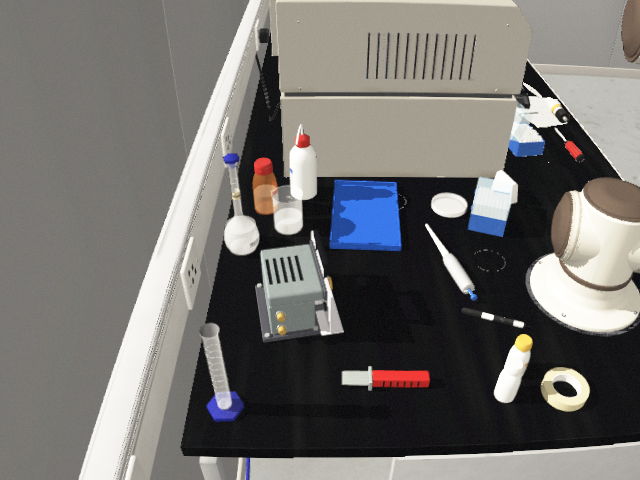

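View pics/wrist0.png

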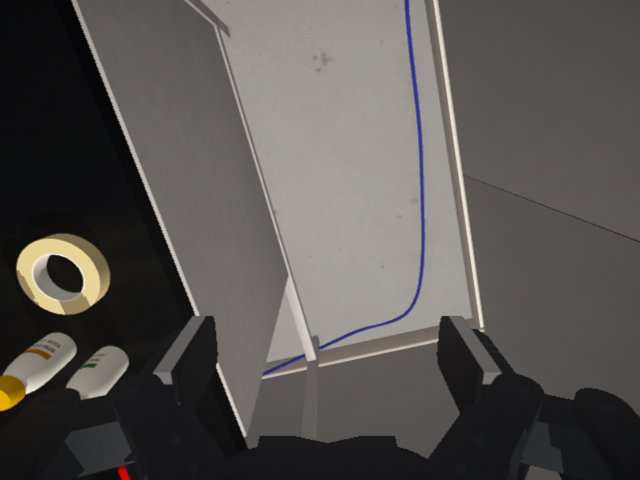

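The scene shows the head at about (290,265) with the guard on its right, the tray at (410,228), and the gauge at (300,370). In the side view they are at (290,290), (366,215) and (385,380). I'll zoom in for measurement.

```bash
cat >> h.py <<'E'
def load(n): return dict(np.load(f'pics/{n}.npz'))
def ray(d,px):
    p=cv2.undistortPoints(np.array(px,float).reshape(-1,1,2),d['K'],d['dist_coeffs']).reshape(-1,2)
    v=np.c_[p,np.ones(len(p))]@R.from_euler('xyz',d['orientation'],degrees=True).as_matrix().T
    return np.array(d['origin']),v
def onz(d,px,z):
    o,v=ray(d,px); return o+v*((z-o[2])/v[:,2])[:,None]
def proj(d,P):
    Rm=R.from_euler('xyz',d['orientation'],degrees=True).as_matrix()
    c=(np.atleast_2d(P)-d['origin'])@Rm
    return cv2.projectPoints(c.reshape(-1,1,3),np.zeros(3),np.zeros(3),d['K'],d['dist_coeffs'])[0].reshape(-1,2)
def tri(d1,p1,d2,p2):
    o1,v1=ray(d1,p1);o2,v2=ray(d2,p2);out=[]
    for a,b in zip(v1,v2):
        a=a/np.linalg.norm(a);b=b/np.linalg.norm(b)
        t=np.linalg.lstsq(np.c_[a,-b],o2-o1,rcond=None)[0]
        x,y=o1+a*t[0],o2+b*t[1]; out.append(np.r_[(x+y)/2,np.linalg.norm(x-y)])
    return np.array(out)
def crop(n,x,y,w,h,s,out):
    im=cv2.imread(f'pics/{n}.png')[y:y+h,x:x+w]; cv2.imwrite(f'pics/{out}.png',cv2.resize(im,None,fx=s,fy=s,interpolation=cv2.INTER_CUBIC))
E
python3 - <<'E'
from h import *
crop('scene0',240,215,120,120,5,'c_sc'); crop('side0',240,220,120,120,5,'c_si')
for n in['scene0','side0']:
    d=load(n);im=d['color'];b,g,r=[im[...,i].astype(int) for i in range(3)]
    m=((r>120)&(g<50)&(b<50)).astype(np.uint8)
    k,l,st,ce=cv2.connectedComponentsWithStats(m)
    i=[i for i in range(1,k) if st[i,4]>250]
    for j in i: 
        c=np.argwhere(l==j)[:,::-1].astype(np.float32); print(n,'red',st[j],ce[j],onz(d,[ce[j]],0.02), onz(d,cv2.boxPoints(cv2.minAreaRect(c)),0.02).round(4).tolist())
    m=((b>150)&(r<80)).astype(np.uint8)
    k,l,st,ce=cv2.connectedComponentsWithStats(m)
    for j in range(1,k):
        if st[j,4]>800:
            c=cv2.convexHull(np.argwhere(l==j)[:,::-1].astype(np.float32)); print(n,'blue',st[j],ce[j]); q=cv2.approxPolyN(c,4).reshape(-1,2).astype(float);print(q.tolist(),onz(d,q,0.016).round(4).tolist())
E
```

```text
scene0 red [291 359  37  33 452] [309.50884956 374.4380531 ] [[0.42147587 0.22539785 0.02      ]] [[0.4719, 0.2361, 0.02], [0.4716, 0.2107, 0.02], [0.3725, 0.2147, 0.02], [0.3736, 0.2394, 0.02]]
scene0 blue [ 366  182   94   91 3199] [411.82744608 232.53547984]
[[405.28814697265625, 274.83050537109375], [364.44989013671875, 242.159912109375], [413.8046569824219, 181.00291442871094], [460.6278991699219, 210.2674560546875]] [[0.3824, -0.1274, 0.016], [0.5219, -0.1451, 0.016], [0.524, -0.4025, 0.016], [0.3653, -0.3931, 0.016]]
side0 red [373 377  57  10 304] [400.57565789 383.21052632] [[0.42751178 0.23637109 0.02      ]] [[0.4749, 0.2286, 0.02], [0.3766, 0.2245, 0.02], [0.3785, 0.2433, 0.02], [0.4754, 0.2472, 0.02]]
side0 blue [ 330  180   71   70 4401] [365.87002954 215.41581459]
[[329.02850341796875, 247.1438751220703], [334.4195556640625, 179.75546264648438], [395.939208984375, 181.73997497558594], [401.3782043457031, 249.72779846191406]] [[0.5452, -0.1341, 0.016], [0.5275, -0.4087, 0.016], [0.3675, -0.3984, 0.016], [0.3854, -0.1236, 0.016]]
```

View pics/c_sc.png

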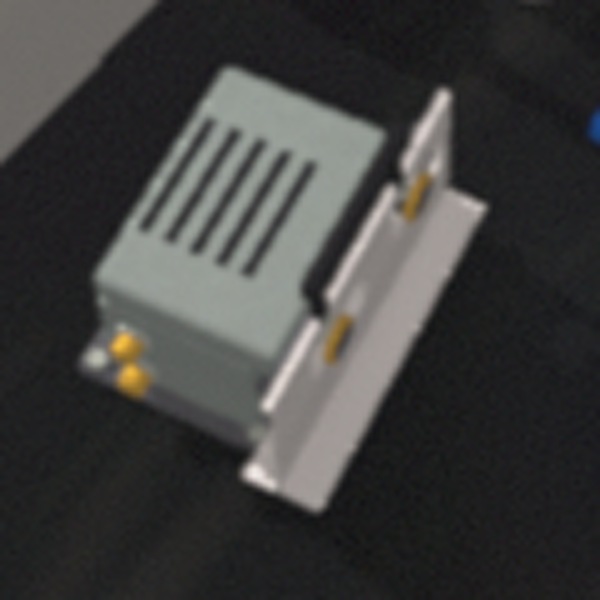

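View pics/c_si.png

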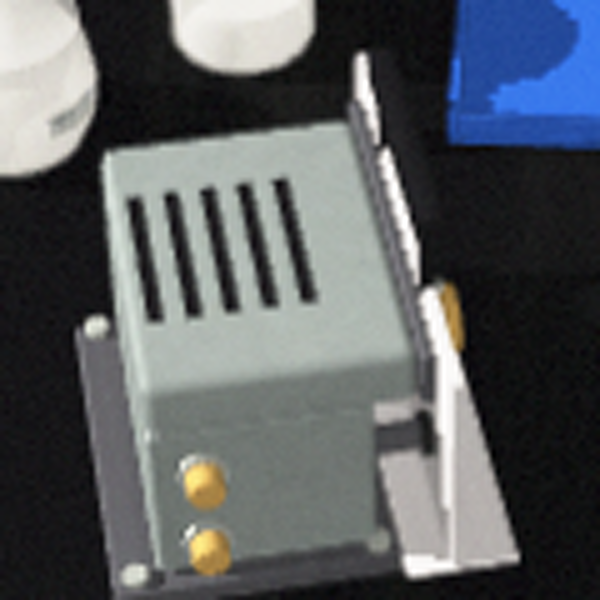

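Run:
```python
from h import *
a=load('scene0');b=load('side0')
S=lambda l:[(240+x/5,215+y/5) for x,y in l]; T=lambda l:[(240+x/5,220+y/5) for x,y in l]
# plate top ends
print('plate top', onz(a,S([(445,90),(268,408)]),.118).round(4).tolist(), onz(b,T([(360,52),(428,287)]),.118).round(4).tolist())
print('tri',tri(a,S([(445,90),(268,408)]),b,T([(360,52),(428,287)])).round(4).tolist())
print('foot', onz(a,S([(320,512),(487,208),(242,475)]),.024).round(4).tolist(), onz(b,T([(520,560),(405,575)]),.024).round(4).tolist())
print('hood top', onz(a,S([(232,66),(388,133),(275,362),(95,278)]),.110).round(4).tolist(), onz(b,T([(104,155),(350,122),(415,365),(148,392)]),.11).round(4).tolist())
print('screws', onz(a,S([(417,197),(338,338)]),.096).round(4).tolist(), onz(b,T([(453,315)]),.096).round(4).tolist())
# enhance dark
for n,x,y in(('scene0',240,215),('side0',240,220)):
    im=cv2.imread(f'pics/{n}.png')[y:y+120,x:x+120].astype(float); im=255*(im/255)**.35
    cv2.imwrite(f'pics/g_{n}.png',cv2.resize(im.clip(0,255).astype(np.uint8),None,fx=5,fy=5,interpolation=cv2.INTER_CUBIC))
```

```text
plate top [[0.5782, -0.0593, 0.118], [0.5411, 0.1262, 0.118]] [[0.5805, -0.0642, 0.118], [0.5544, 0.0739, 0.118]]
tri [[0.579, -0.059, 0.1208, 0.0036], [0.542, 0.1325, 0.1613, 0.0305]]
foot [[0.5167, 0.1239, 0.024], [0.5513, -0.062, 0.024], [0.5592, 0.1317, 0.024]] [[0.5208, 0.1217, 0.024], [0.5634, 0.1286, 0.024]]
hood top [[0.6744, -0.0109, 0.11], [0.5887, -0.0266, 0.11], [0.5557, 0.1035, 0.11], [0.6512, 0.1205, 0.11]] [[0.6793, -0.0106, 0.11], [0.5842, -0.0299, 0.11], [0.5593, 0.1059, 0.11], [0.6532, 0.1187, 0.11]]
screws [[0.5604, -0.0127, 0.096], [0.5444, 0.071, 0.096]] [[0.5452, 0.0655, 0.096]]
```

View pics/g_scene0.png

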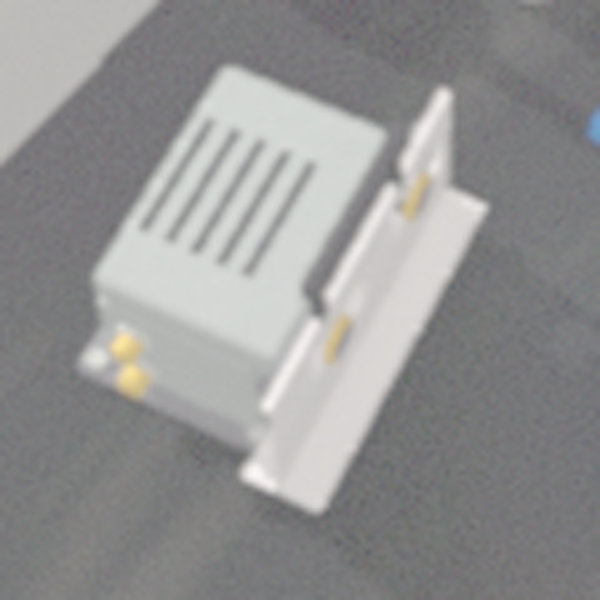

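View pics/g_side0.png

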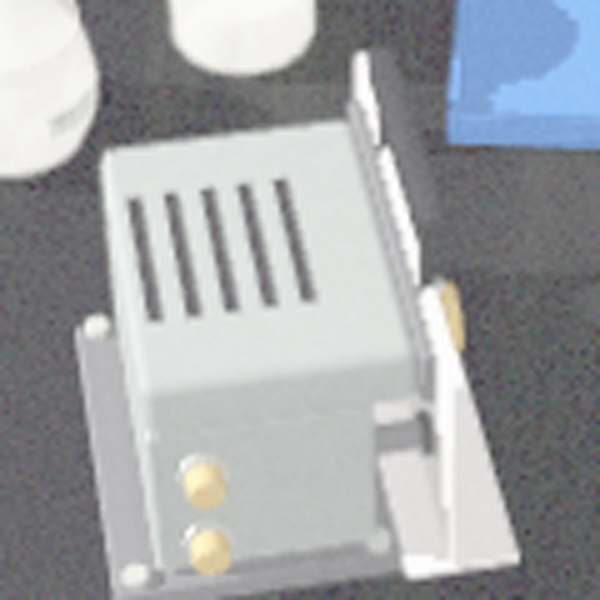

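```bash
python3 - <<'E'
from h import *
a=load('scene0');b=load('side0')
print('side bases: flask,beaker,wash,acid,cyl,tissue', onz(b,[(242,250),(289,228),(304,196),(266,210),(225,410),(488,230),(470,295),(428,230)],0).round(3).tolist())
print('scene flask,beaker,wash,cyl', onz(a,[(303,208),(347,208),(384,182),(201,322)],0).round(3).tolist())
E
python3 -m handwheel '[[0,0.03,-0.04,0,-8],[0,0.06,-0.08,0,-16],[0,0.09,-0.12,0,-24],[0,0.12,-0.16,0,-32],[0,0.15,-0.2,0,-40]]'
```

```text
side bases: flask,beaker,wash,acid,cyl,tissue [[0.741, -0.145, 0.0], [0.639, -0.225, 0.0], [0.606, -0.358, 0.0], [0.699, -0.298, 0.0], [0.726, 0.275, 0.0], [0.165, -0.213, 0.0], [0.255, 0.004, -0.0], [0.31, -0.214, 0.0]]
scene flask,beaker,wash,cyl [[0.73, -0.142, 0.0], [0.63, -0.217, 0.0], [0.597, -0.359, 0.0], [0.72, 0.281, 0.0]]
time: 0.65
ee_pos: [0.2838, 0.3318, 0.2306]
tcp_rot: [180.0, 0.1, 35.7]
wrist_force: [1.2, 0.4, -0.0]
opening: 0.0854
```

```bash
python3 -m handwheel '[[0,0.04,-0.03,0,-8],[0,0.08,-0.06,0,-16],[0,0.12,-0.1,0,-25],[0,0.16,-0.14,0,-25],[0,0.2,-0.18,0.0,-25]]'
python3 -m handwheel '[[0,0.04,-0.04,0,0],[0,0.075,-0.08,0.0,0],[0,0.075,-0.11,0,0],[0,0.075,-0.11,0,0],[0,0.075,-0.11,0,0]]'
python3 - <<'E'
from h import *
print(get_obs()['ee_pos'],get_obs()['tcp_rot'])
snap('wrist','w1');snap('side','s1')
E
```

```text
time: 1.15
ee_pos: [0.4699, 0.1649, 0.2305]
tcp_rot: [-180.0, 0.0, 10.6]
wrist_force: [1.1, 1.0, -0.1]
opening: 0.0851
time: 1.65
ee_pos: [0.5449, 0.0541, 0.23]
tcp_rot: [-180.0, 0.1, 10.5]
wrist_force: [0.7, 0.1, 0.2]
opening: 0.0853
[0.54494334 0.05411681 0.23004939] [-1.79981287e+02  1.00397939e-01  1.05161218e+01]
```

View pics/w1.png

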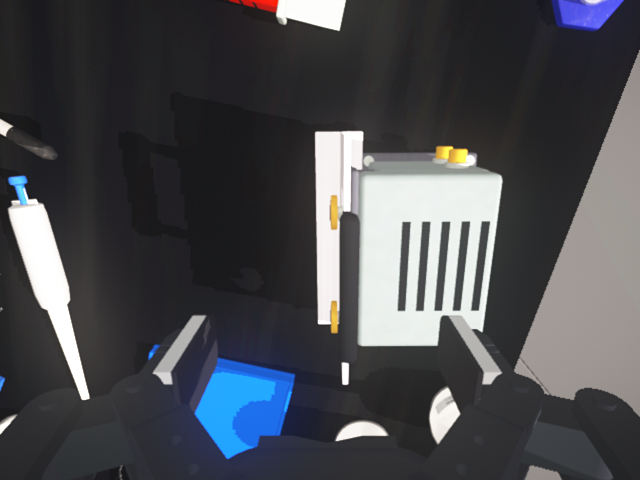

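View pics/s1.png

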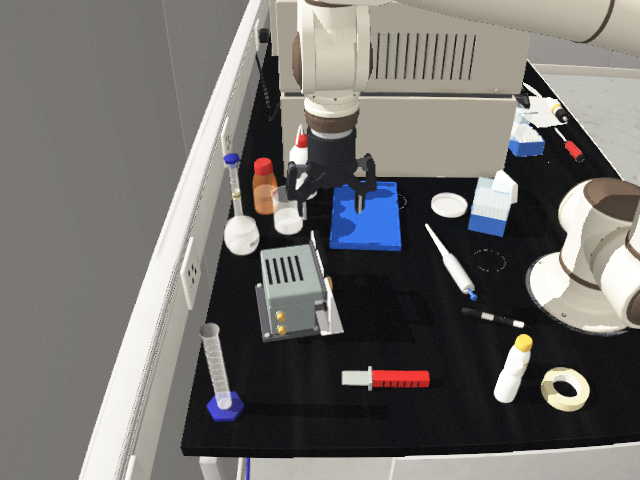

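The wrist view shows the black bar from (350,212) to (349,362), with screw heads at (334,212) and (334,317). I'll cast these onto their heights.

```bash
python3 - <<'E'
from h import *
w=load('w1')
P=onz(w,[(350,212),(349,362)],.158); print('bar',P.round(4).tolist(),P.mean(0), np.linalg.norm(P[0]-P[1]), np.degrees(np.arctan2(-(P[0]-P[1])[0],(P[0]-P[1])[1])))
P=onz(w,[(334,213),(334,317)],.096); print('scr',P.round(4).tolist(),P.mean(0), np.linalg.norm(P[0]-P[1]), np.degrees(np.arctan2(-(P[0]-P[1])[0],(P[0]-P[1])[1])))
P=onz(w,[(317,132),(319,324)],.024); print('foot',P.round(4).tolist(),P.mean(0), np.linalg.norm(P[0]-P[1]), np.degrees(np.arctan2(-(P[0]-P[1])[0],(P[0]-P[1])[1])))
P=onz(w,[(360,172),(500,178),(488,346),(359,346)],.11);print('hood',P.round(4).tolist())
# dark bar columns
im=w['color'].astype(int).sum(2)
for r in (240,270,300,330): print(r,im[r,335:366].tolist())
E
cd pics; python3 -c "
import sys;sys.path.insert(0,'..')
import cv2;im=cv2.imread('w1.png')[120:400,290:400];cv2.imwrite('w1c.png',cv2.resize(im,None,fx=2.1,fy=2.1))"
```

```text
bar [[0.5513, 0.0853, 0.158], [0.5709, -0.0128, 0.158]] [0.56109342 0.03624896 0.158     ] 0.10005752319799253 11.29889757253027
scr [[0.546, 0.0693, 0.096], [0.5623, -0.0151, 0.096]] [0.55414577 0.02710092 0.096     ] 0.08591541842855291 10.941460177727096
foot [[0.5218, 0.1217, 0.024], [0.5571, -0.0637, 0.024]] [0.53947889 0.0289594  0.024     ] 0.188749608867854 10.787509071772897
hood [[0.5571, 0.1036, 0.11], [0.6518, 0.1173, 0.11], [0.6846, -0.0102, 0.11], [0.5848, -0.0291, 0.11]]
240 [723, 724, 734, 710, 475, 197, 173, 184, 189, 199, 204, 212, 216, 221, 221, 228, 231, 235, 242, 240, 240, 241, 234, 239, 354, 493, 570, 622, 671, 700, 711]
270 [722, 725, 734, 710, 475, 191, 167, 176, 183, 193, 195, 204, 214, 216, 219, 224, 227, 231, 232, 235, 234, 232, 228, 260, 438, 550, 602, 654, 692, 704, 707]
300 [647, 688, 727, 709, 473, 188, 157, 169, 185, 188, 197, 200, 202, 208, 213, 216, 219, 223, 223, 225, 227, 225, 236, 403, 525, 585, 639, 685, 706, 712, 712]
330 [471, 467, 350, 178, 146, 152, 160, 162, 171, 176, 183, 188, 195, 196, 200, 203, 207, 205, 212, 213, 214, 212, 287, 458, 562, 616, 669, 700, 711, 709, 710]
```

View pics/w1c.png

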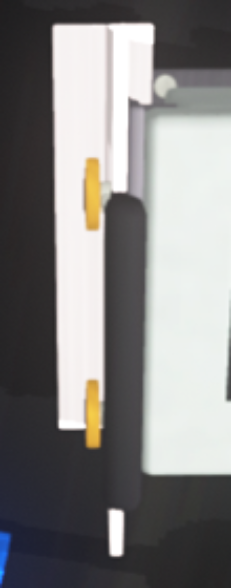

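```bash
python3 -m handwheel '[[0,0.016,-0.018,0,0.4],[0,0.016,-0.018,-0.04,0.4],[0,0.016,-0.018,-0.08,0.4],[0,0.016,-0.018,-0.098,0.4],[0,0.016,-0.018,-0.098,0.4]]'
python3 - <<'E'
from h import *
print(get_obs()['ee_pos'],get_obs()['tcp_rot'],get_obs()['wrist_force'])
snap('wrist','w2')
E
```

```text
time: 2.25
ee_pos: [0.5588, 0.0388, 0.1296]
tcp_rot: [-179.9, 0.3, 11.2]
wrist_force: [0.4, 0.1, 0.7]
opening: 0.0854
[0.5587576  0.03876703 0.12962864] [-179.94230946    0.32617465   11.17741228] [0.4267281  0.07470819 0.67869726]
```

View pics/w2.png

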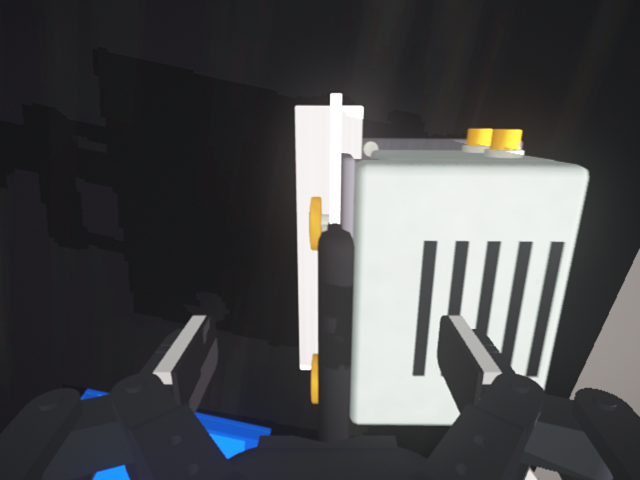

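Run:
```python
from h import *
w=load('w2'); im=w['color'].astype(int).sum(2)
for r in (260,300,360): print(r,im[r,310:362:2].tolist())
o=get_obs();y=np.radians(11)
for q in [[(337,260)],[(336,300)],[(335,360)]]:
    P=onz(w,q,.158)[0]; d=P-o['ee_pos']; print(P.round(4), 'guard frame', d[0]*np.cos(y)+d[1]*np.sin(y), -d[0]*np.sin(y)+d[1]*np.cos(y))
print(o['ee_pos'])
```

```text
260 [731, 730, 731, 735, 313, 151, 165, 169, 178, 187, 190, 200, 202, 208, 210, 216, 220, 220, 226, 228, 226, 221, 380, 501, 566, 631]
300 [726, 725, 728, 735, 322, 146, 151, 154, 159, 159, 157, 162, 163, 164, 163, 164, 167, 169, 168, 165, 167, 245, 467, 536, 604, 667]
360 [716, 477, 430, 427, 220, 139, 145, 145, 154, 151, 152, 156, 159, 158, 159, 163, 162, 165, 161, 158, 206, 436, 520, 595, 662, 699]
[0.5539 0.0751 0.158 ] guard frame 0.0012323510987460422 0.036914177553506296
[0.5564 0.0614 0.158 ] guard frame 0.0010836967040326819 0.02295383027093347
[0.5607 0.0389 0.158 ] guard frame 0.0010135650476328713 7.674951061866156e-05
[0.5597547  0.03867079 0.13198506]
```

```bash
python3 -m handwheel '[[0.5,0.001,-0.001,0,0],[0.7,0.001,-0.001,0,0],[0.8,0.001,-0.001,0,0],[1,0.001,-0.001,0,0],[1,0.001,-0.001,0,0]]' 60
python3 -m handwheel '[[1,0,0,0,0],[1,0,0,0,0],[1,0,0,0,0]]' 60
python3 - <<'E'
from h import *
print(get_obs()['ee_pos'],get_obs()['tcp_rot'],get_obs()['wrist_force'],get_obs()['torque'])
snap('wrist','w3')
E
```

```text
time: 2.8
ee_pos: [0.561, 0.0377, 0.1324]
tcp_rot: [-180.0, 0.1, 11.2]
wrist_force: [3.6, 1.5, -0.2]
opening: 0.0123
time: 3.1
ee_pos: [0.561, 0.0377, 0.1325]
tcp_rot: [-180.0, 0.1, 11.2]
wrist_force: [0.7, 0.6, 1.3]
opening: 0.0107
[0.56102911 0.0376575  0.13249719] [-1.79966906e+02  1.03220269e-01  1.11592786e+01] [0.68353112 0.62672992 1.33129938] [ 0.08513225 -0.01130559  0.05594304]
```

View pics/w3.png

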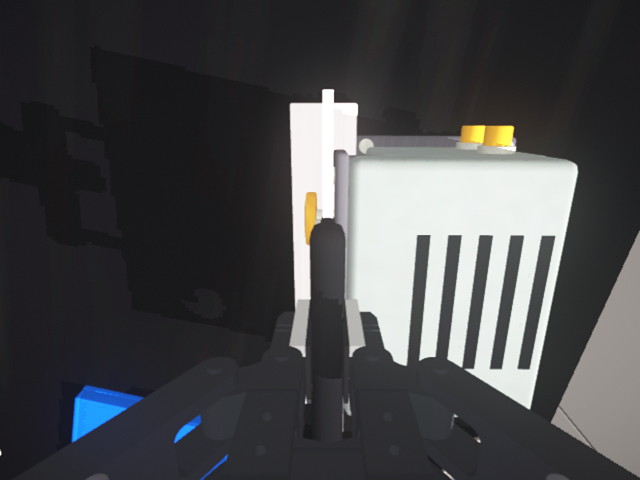

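Bar is between the pads. Lifting, gently near the stop.

```bash
python3 -m handwheel '[[1,0,0,0.004,0],[1,0,0,0.008,0],[1,0,0,0.012,0],[1,0,0,0.016,0],[1,0,0,0.016,0]]'
python3 -m handwheel '[[1,0,0,0.001,0],[1,0,0,0.002,0],[1,0,0,0.003,0],[1,0,0,0.003,0]]'
python3 - <<'E'
from h import *
print(get_obs()['ee_pos'],get_obs()['tcp_rot'],get_obs()['wrist_force'],get_obs()['torque'])
E
```

```text
time: 3.65
ee_pos: [0.5612, 0.0377, 0.1491]
tcp_rot: [-180.0, 0.1, 11.2]
wrist_force: [-0.1, 0.2, -3.8]
opening: 0.011
time: 4.05
ee_pos: [0.5612, 0.0377, 0.1522]
tcp_rot: [-180.0, 0.1, 11.2]
wrist_force: [-0.7, 0.4, -4.6]
opening: 0.0111
[0.56116622 0.03765823 0.15219182] [-1.79974274e+02  7.17638220e-02  1.11550845e+01] [-0.74187948  0.35506283 -4.60985247] [-0.01109746  0.13201083 -0.03508683]
```

```bash
python3 -m handwheel '[[1,0,0,0.0005,0],[1,0,0,0.0005,0]]'
python3 -m handwheel '[[1,0,0,0.0005,0],[1,0,0,0.0005,0]]'
python3 -m handwheel '[[1,0,0,0.0005,0],[1,0,0,0.0005,0]]'
```

```text
time: 4.25
ee_pos: [0.5612, 0.0377, 0.1527]
tcp_rot: [-180.0, 0.1, 11.2]
wrist_force: [-0.3, -0.4, -4.4]
opening: 0.0108
time: 4.45
ee_pos: [0.5612, 0.0377, 0.1532]
tcp_rot: [-180.0, 0.1, 11.2]
wrist_force: [-0.3, 0.6, -4.3]
opening: 0.0112
time: 4.65
ee_pos: [0.5611, 0.0376, 0.1535]
tcp_rot: [-180.0, 0.1, 11.2]
wrist_force: [0.8, -0.6, -7.6]
opening: 0.011
```

Stop felt (about 3 N) at z≈0.1535. Back off 0.4 mm, then shift to guard +y.

```bash
python3 -m handwheel '[[1,0,0,-0.0004,0],[1,-0.001,0.0049,-0.0004,0],[1,-0.0019,0.0098,-0.0004,0],[1,-0.0019,0.0098,-0.0004,0]]'
python3 -m handwheel '[[1,-0.001,0.0049,0,0],[1,-0.0019,0.0098,0,0],[1,-0.0019,0.0098,0,0]]'
```

```text
time: 5.05
ee_pos: [0.5591, 0.0482, 0.1532]
tcp_rot: [-180.0, 0.1, 11.2]
wrist_force: [-0.5, -1.2, -4.2]
opening: 0.011
time: 5.35
ee_pos: [0.557, 0.0587, 0.1532]
tcp_rot: [-179.9, 0.1, 11.2]
wrist_force: [-0.0, 0.7, -5.1]
opening: 0.0107
```

```bash
python3 -m handwheel '[[1,-0.001,0.0049,0,0],[1,-0.0019,0.0098,0,0],[1,-0.0021,0.0108,0,0],[1,-0.0021,0.0108,0,0]]'
python3 -m handwheel '[[1,-0.0002,0.001,0,0],[1,-0.0004,0.002,0,0],[1,-0.0004,0.002,0,0]]'
python3 -m handwheel '[[1,-0.0002,0.001,0,0],[1,-0.0002,0.001,0,0]]'
python3 -m handwheel '[[1,-0.0002,0.001,0,0],[1,-0.0002,0.001,0,0]]'
```

```text
time: 5.75
ee_pos: [0.5548, 0.0698, 0.1532]
tcp_rot: [-179.9, 0.1, 11.3]
wrist_force: [-0.6, -0.3, -5.0]
opening: 0.0109
time: 6.05
ee_pos: [0.5544, 0.0719, 0.1532]
tcp_rot: [-179.9, 0.1, 11.3]
wrist_force: [-0.9, -0.1, -4.8]
opening: 0.0111
time: 6.25
ee_pos: [0.5542, 0.0729, 0.1532]
tcp_rot: [-179.9, 0.1, 11.3]
wrist_force: [-0.4, 0.2, -3.7]
opening: 0.0108
time: 6.45
ee_pos: [0.554, 0.074, 0.1532]
tcp_rot: [-179.9, 0.1, 11.3]
wrist_force: [-1.0, -0.3, -5.6]
opening: 0.0108
```

```bash
for i in 1 2; do :; done
python3 -m handwheel '[[1,-0.0002,0.001,0,0],[1,-0.0002,0.001,0,0]]'
python3 -m handwheel '[[1,-0.0002,0.001,0,0],[1,-0.0002,0.001,0,0]]'
python3 -m handwheel '[[1,-0.0002,0.001,0,0],[1,-0.0002,0.001,0,0]]'
```

```text
time: 6.65
ee_pos: [0.5538, 0.0748, 0.1532]
tcp_rot: [-180.0, 0.1, 11.3]
wrist_force: [-0.0, -0.4, -4.2]
opening: 0.0111
time: 6.85
ee_pos: [0.5537, 0.0754, 0.1532]
tcp_rot: [180.0, 0.1, 11.2]
wrist_force: [1.1, -4.4, -4.8]
opening: 0.011
time: 7.05
ee_pos: [0.5536, 0.0757, 0.1531]
tcp_rot: [179.9, 0.1, 11.2]
wrist_force: [1.4, -5.4, -5.6]
opening: 0.0111
```

Stop felt at about y=0.0750 (38 mm total). Backing 10 mm from it, then look.

```bash
python3 -m handwheel '[[1,0.001,-0.005,0,0],[1,0.002,-0.0105,0,0],[1,0.002,-0.0105,0,0],[1,0.002,-0.0105,0,0]]'
python3 - <<'E'
from h import *
snap('wrist','w4');snap('scene','sc4')
crop('wrist' and 'w4',250,60,200,300,2,'w4c')
crop('sc4',240,180,140,140,4,'sc4c')
print(get_obs()['ee_pos'],get_obs()['tcp_rot'],get_obs()['wrist_force'],get_obs()['torque'])
E
```

```text
time: 7.45
ee_pos: [0.5557, 0.0652, 0.1532]
tcp_rot: [179.9, 0.1, 11.2]
wrist_force: [-0.3, 1.1, -4.2]
opening: 0.0106
[0.5556081  0.06536501 0.15312439] [1.79903764e+02 9.88019253e-02 1.12081473e+01] [ 0.07922507 -0.47830779 -4.77726664] [ 0.02228018  0.00614882 -0.01878679]
```

View pics/w4c.png

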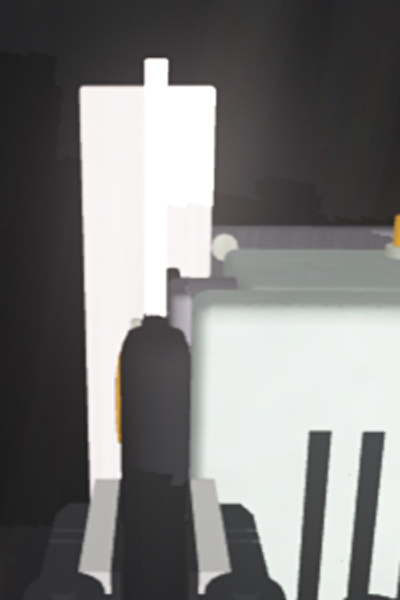

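View pics/sc4c.png

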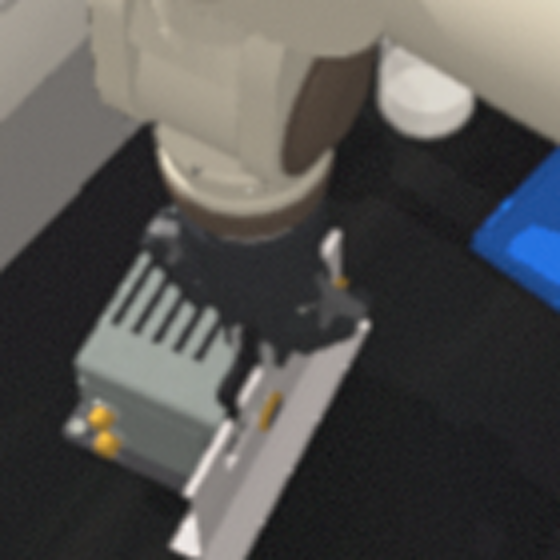

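Guard appears level and in position. Pulling off slowly, in 3 mm steps.

```bash
python3 -m handwheel '[[1,-0.0015,-0.0003,0,0],[1,-0.003,-0.0006,0,0],[1,-0.003,-0.0006,0,0]]'
python3 -m handwheel '[[1,-0.0015,-0.0003,0,0],[1,-0.003,-0.0006,0,0],[1,-0.003,-0.0006,0,0]]'
python3 -m handwheel '[[1,-0.0015,-0.0003,0,0],[1,-0.003,-0.0006,0,0],[1,-0.003,-0.0006,0,0]]'
```

```text
time: 7.85
ee_pos: [0.5524, 0.0648, 0.1532]
tcp_rot: [179.9, 0.1, 11.2]
wrist_force: [0.1, -0.5, -4.5]
opening: 0.011
time: 8.15
ee_pos: [0.5492, 0.0642, 0.1533]
tcp_rot: [179.9, 0.1, 11.2]
wrist_force: [-0.1, -0.9, -4.0]
opening: 0.011
time: 8.45
ee_pos: [0.546, 0.0636, 0.1533]
tcp_rot: [179.9, 0.1, 11.2]
wrist_force: [-0.2, -0.4, -5.6]
opening: 0.0111
```

```bash
python3 -m handwheel '[[1,-0.002,-0.0004,0,0],[1,-0.004,-0.0008,0,0],[1,-0.006,-0.0012,0,0],[1,-0.006,-0.0012,0,0]]'
python3 -m handwheel '[[1,-0.004,-0.0008,0,0],[1,-0.008,-0.0016,0,0],[1,-0.012,-0.0024,0,0],[1,-0.012,-0.0024,0,0]]'
python3 -m handwheel '[[1,-0.01,-0.002,0,0],[1,-0.025,-0.005,0,0],[1,-0.04,-0.008,0,0],[1,-0.04,-0.008,0,0]]'
python3 - <<'E'
from h import *
snap('side','s5')
E
```

```text
time: 8.85
ee_pos: [0.5398, 0.0623, 0.1534]
tcp_rot: [179.9, 0.1, 11.2]
wrist_force: [0.3, -0.5, -4.7]
opening: 0.0109
time: 9.25
ee_pos: [0.5273, 0.0598, 0.1535]
tcp_rot: [179.9, 0.1, 11.2]
wrist_force: [-0.1, -0.0, -4.6]
opening: 0.011
time: 9.65
ee_pos: [0.4855, 0.0515, 0.1538]
tcp_rot: [179.9, 0.1, 11.2]
wrist_force: [-0.0, 0.1, -5.0]
opening: 0.0109
```

View pics/s5.png

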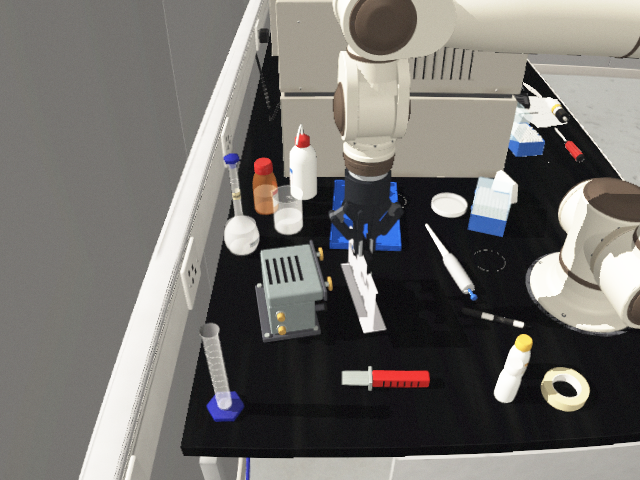

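```bash
python3 -m handwheel '[[1,-0.003,-0.01,0.01,0],[1,-0.006,-0.03,0.02,0],[1,-0.009,-0.06,0.02,-3],[1,-0.012,-0.09,0.02,-6],[1,-0.015,-0.12,0.02,-9]]'
python3 -m handwheel '[[1,-0.003,-0.03,0,-3],[1,-0.006,-0.06,0,-5],[1,-0.009,-0.09,0,-5],[1,-0.012,-0.12,0,-5],[1,-0.015,-0.15,0,-5]]'
python3 -m handwheel '[[1,0,-0.02,0,0],[1,0,-0.035,0,0],[1,0,-0.035,0,0],[1,0,-0.035,0,0]]'
python3 - <<'E'
from h import *
snap('side','s6');snap('wrist','w6');print(get_obs()['ee_pos'],get_obs()['tcp_rot'])
E
```

```text
time: 10.2
ee_pos: [0.4715, -0.07, 0.1748]
tcp_rot: [179.9, 0.0, 2.1]
wrist_force: [0.9, -0.2, -4.4]
opening: 0.0111
time: 10.7
ee_pos: [0.4561, -0.2219, 0.1756]
tcp_rot: [179.9, -0.0, -2.9]
wrist_force: [0.9, 0.4, -4.6]
opening: 0.011
time: 11.1
ee_pos: [0.4561, -0.257, 0.1758]
tcp_rot: [179.9, -0.0, -2.9]
wrist_force: [-0.6, -0.9, -4.9]
opening: 0.0111
[ 0.45620988 -0.25633479  0.17578028] [ 1.79868951e+02 -2.14970358e-02 -2.87712412e+00]
```

View pics/s6.png

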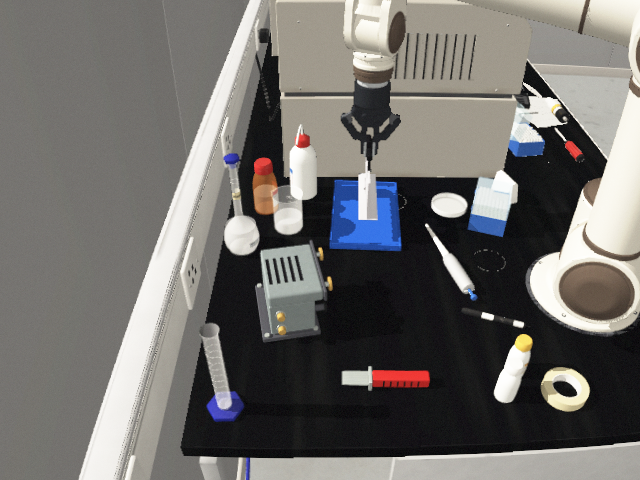

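View pics/w6.png

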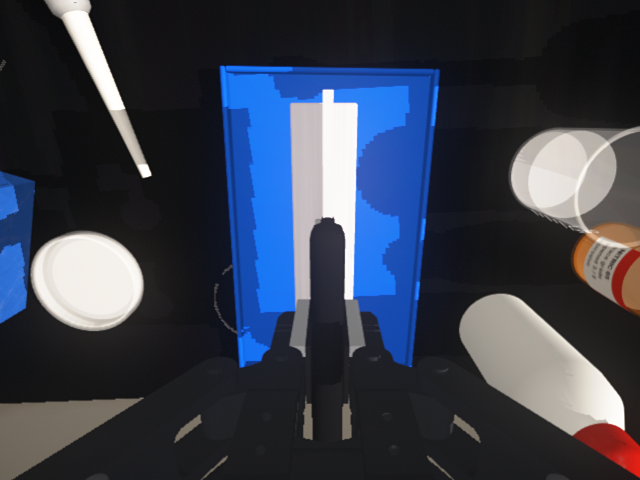

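Guard is over the tray; the tray's near rim corners are at (222,67) and (438,70).

Run:
```python
from h import *
w=load('w6');P=onz(w,[(221,67),(439,69)],.016);print(P.round(4));m=P.mean(0);d=(P[1]-P[0])/np.linalg.norm(P[1]-P[0]);print(np.degrees(np.arctan2(d[1],d[0])),np.linalg.norm(P[1]-P[0]))
n=np.array([d[1],-d[0],0]);print('centre',m+0.13*n)
```

```text
[[ 0.3843 -0.137   0.016 ]
 [ 0.5416 -0.146   0.016 ]]
-3.2871532651396236 0.15751308906462888
centre [ 0.45550305 -0.27126777  0.016     ]
```

```bash
python3 -m handwheel '[[1,0,-0.013,-0.01,0],[1,0,-0.013,-0.025,0],[1,0,-0.013,-0.04,0],[1,0,-0.013,-0.054,0],[1,0,-0.013,-0.054,0]]'
python3 -m handwheel '[[1,0,0,-0.001,0],[1,0,0,-0.002,0],[1,0,0,-0.003,0],[1,0,0,-0.003,0]]'
```

```text
time: 11.7
ee_pos: [0.455, -0.2684, 0.1187]
tcp_rot: [180.0, 0.2, -2.9]
wrist_force: [-1.2, 0.1, -5.0]
opening: 0.011
time: 12.1
ee_pos: [0.4553, -0.2684, 0.1168]
tcp_rot: [180.0, 0.1, -2.9]
wrist_force: [-1.5, 3.8, 3.7]
opening: 0.0107
```

Touchdown felt. Releasing.

```bash
python3 -m handwheel '[[0.82,0,0,0,0],[0.78,0,0,0,0],[0.74,0,0,0,0],[0.7,0,0,0,0],[0.6,0,0,0,0]]'
python3 - <<'E'
from h import *
snap('side','s7');snap('wrist','w7');print(get_obs()['ee_pos'],get_obs()['tcp_rot'],get_obs()['wrist_force'])
E
```

```text
time: 12.6
ee_pos: [0.4553, -0.2684, 0.1167]
tcp_rot: [180.0, 0.1, -2.9]
wrist_force: [-0.7, 0.3, -0.2]
opening: 0.034
[ 0.45531568 -0.26839007  0.11675471] [ 1.79969458e+02  1.23957315e-01 -2.85774234e+00] [0.25050868 0.02573993 0.48110673]
```

View pics/w7.png

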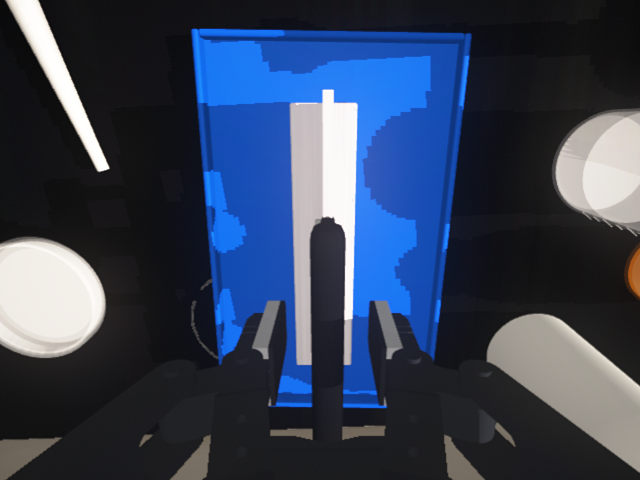

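Guard stands free on the tray floor, bar clear of both pads. Rise and go to the gauge.

```bash
python3 -m handwheel '[[0.5,0,0,0.02,0],[0.3,0,0,0.05,0],[0,0,0,0.09,0],[0,0,0.03,0.12,8],[0,-0.01,0.08,0.12,16]]'
python3 -m handwheel '[[0,-0.01,0.05,0,8],[0,-0.02,0.1,0,16],[0,-0.03,0.145,0,24],[0,-0.04,0.19,0,32],[0,-0.05,0.235,0,40]]'
python3 -m handwheel '[[0,0,0.04,0,8],[0,0,0.08,0,16],[0,0,0.12,0,24],[0,0,0.15,0,32],[0,0,0.183,0,37]]'
python3 -m handwheel '[[0,0,0,-0.04,0],[0,0,0,-0.04,0]]'
python3 - <<'E'
from h import *
snap('side','s8');snap('wrist','w8');print(get_obs()['ee_pos'],get_obs()['tcp_rot'],get_obs()['wrist_force'])
E
```

```text
time: 13.2
ee_pos: [0.447, -0.1904, 0.2404]
tcp_rot: [179.8, -0.1, 13.3]
wrist_force: [0.3, 1.2, -0.3]
opening: 0.0854
time: 13.7
ee_pos: [0.3963, 0.0462, 0.2406]
tcp_rot: [179.7, -0.2, 53.6]
wrist_force: [1.1, 0.4, -0.3]
opening: 0.0854
time: 14.2
ee_pos: [0.396, 0.2307, 0.2407]
tcp_rot: [179.7, -0.2, 91.0]
wrist_force: [0.2, -0.1, 0.2]
opening: 0.0855
time: 14.4
ee_pos: [0.394, 0.2305, 0.1961]
tcp_rot: [-179.9, 0.0, 91.1]
wrist_force: [-0.3, -0.4, -0.2]
opening: 0.0853
[0.39552098 0.23023028 0.200909  ] [ 1.79778322e+02 -1.24996231e-01  9.09232347e+01] [-0.50401126  0.6233632   1.09337841]
```

View pics/w8.png

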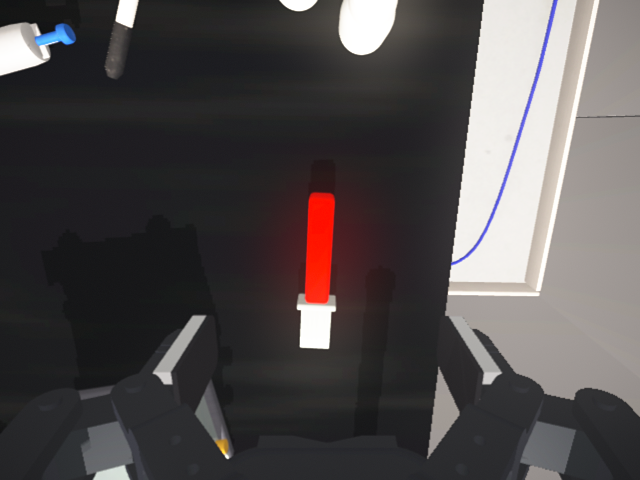

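View pics/s8.png

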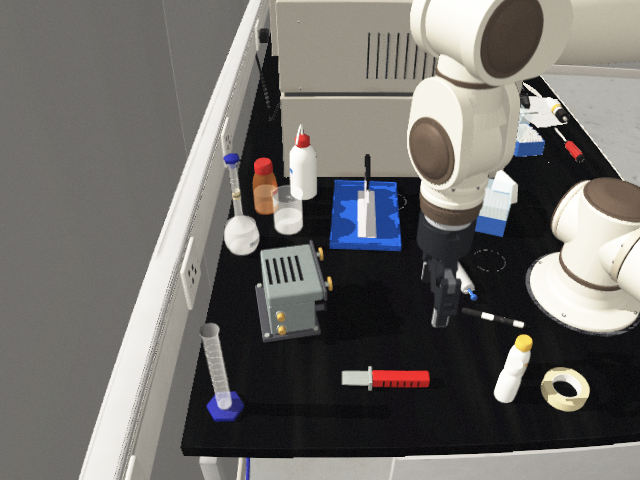

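Wrist view: red handle from (321,195) to (317,302), collar at (316,302), blade tip at (315,348).

Run:
```python
from h import *
w=load('w8');im=w['color'];b,g,r=[im[...,i].astype(int) for i in range(3)]
m=((r>150)&(g<60)&(b<60)).astype(np.uint8);k,l,st,ce=cv2.connectedComponentsWithStats(m);j=1+st[1:,4].argmax()
c=np.argwhere(l==j)[:,::-1].astype(np.float32);rect=cv2.minAreaRect(c);print(rect)
P=onz(w,cv2.boxPoints(rect),.024);print(P.round(4),P.mean(0))
for row in (210,240,270,295):
    xs=np.where(l[row]==j)[0];print(row,xs.min(),xs.max(),onz(w,[((xs.min()+xs.max())/2,row)],.024).round(4))
m2=(im.min(2)>170)[296:352,290:345]
for row in (300,305,315,330,345):
    xs=np.where(im[row,290:345].min(1)>150)[0]+290;print(row,xs.min(),xs.max(),onz(w,[((xs.min()+xs.max())/2,row)],.0145).round(4))
print(onz(w,[(321,194),(317,302)],.024).round(4),onz(w,[(315,348)],.0125))
```

```text
((319.27984619140625, 247.282470703125), (26.22724151611328, 109.28016662597656), 2.385944128036499)
[[0.4711 0.2105 0.024 ]
 [0.3707 0.2143 0.024 ]
 [0.3712 0.2362 0.024 ]
 [0.4718 0.2345 0.024 ]] [0.42120465 0.22388199 0.024     ]
210 308 333 [[0.3857 0.2246 0.024 ]]
240 307 332 [[0.4123 0.224  0.024 ]]
270 306 330 [[0.4402 0.2231 0.024 ]]
295 306 327 [[0.4646 0.222  0.024 ]]
300 299 334 [[0.4742 0.2218 0.0145]]
305 297 334 [[0.4794 0.221  0.0145]]
315 301 330 [[0.49   0.2211 0.0145]]
330 300 329 [[0.5061 0.2202 0.0145]]
345 300 328 [[0.5228 0.2199 0.0145]]
[[0.372  0.2248 0.024 ]
 [0.4716 0.2225 0.024 ]] [[0.52739622 0.22086501 0.0125    ]]
```

```bash
python3 -m handwheel '[[0,0.01,-0.045,0.03,5],[0,0.02,-0.09,0.03,10],[0,0.04,-0.135,0,10],[0,0.05,-0.18,-0.02,10],[0,0.05,-0.21,-0.05,10]]'
python3 -m handwheel '[[0,0,0,0,0],[0,0,0,0,0]]'
python3 - <<'E'
from h import *
d=snap('wrist','w9');print(d['origin'],get_obs()['ee_pos'],get_obs()['tcp_rot'],get_obs()['wrist_force'])
E
```

```text
time: 15.0
ee_pos: [0.4476, 0.0175, 0.154]
tcp_rot: [179.4, -0.1, 100.8]
wrist_force: [0.8, 0.1, -0.3]
opening: 0.0853
time: 15.2
ee_pos: [0.4481, 0.0161, 0.1559]
tcp_rot: [179.3, -0.0, 100.6]
wrist_force: [-0.7, 0.1, 0.2]
opening: 0.0853
[0.36880769 0.00134913 0.29735858] [0.44838378 0.01706689 0.15637426] [ 1.79258131e+02 -4.57994228e-02  1.00657025e+02] [-1.29108867  0.29958925 -0.22181669]
```

View pics/w9.png

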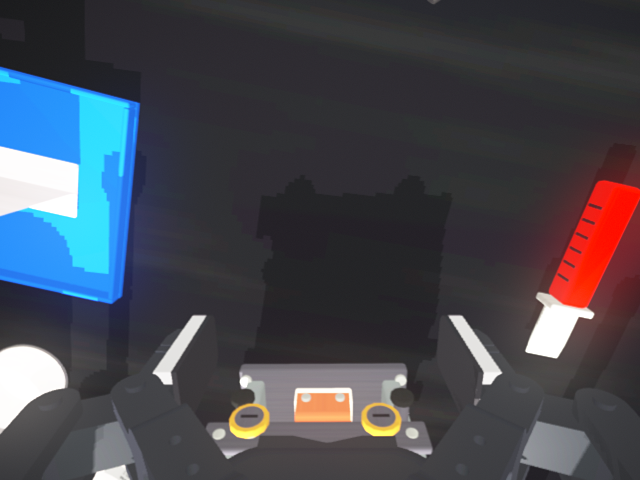

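The copper lower jaw is visible at about (295–352, 388–422), between the screws at (249,418) and (381,418). Zooming.

Run:
```python
from h import *
crop('w9',225,350,200,110,4,'w9c')
```

```text
(no output)
```

View pics/w9c.png

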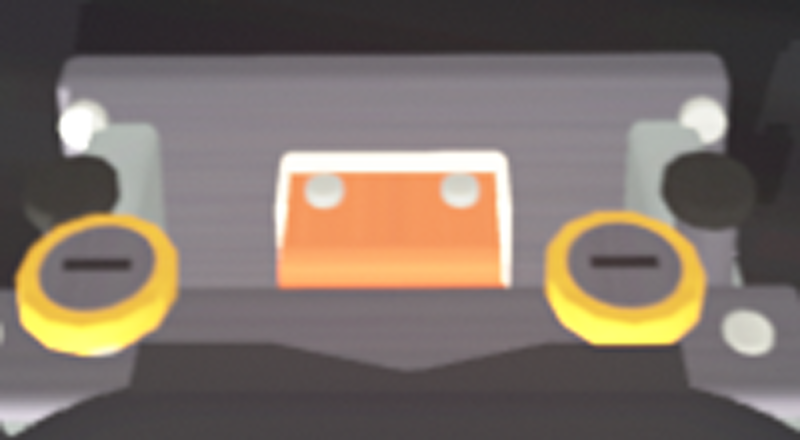

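Run:
```python
from h import *
w=load('w9');C=lambda l:[(225+x/4,350+y/4) for x,y in l]
P=onz(w,C([(281,248),(503,248)]),.051);print(P.round(4),P.mean(0),np.linalg.norm(P[0]-P[1]),np.degrees(np.arctan2(P[1][1]-P[0][1],P[1][0]-P[0][0]))-90)
P=onz(w,C([(279,268),(507,268)]),.0545);print(P.round(4),P.mean(0),np.linalg.norm(P[0]-P[1]))
P=onz(w,C([(97,270),(622,265)]),.096);print('screwfront',P.round(4),P.mean(0),np.linalg.norm(P[0]-P[1]),np.degrees(np.arctan2(P[1][1]-P[0][1],P[1][0]-P[0][0]))-90)
for z in (0.0,.004,.008):
  P=onz(w,C([(62,60),(727,55)]),z);print('base',P.round(4),P.mean(0),np.linalg.norm(P[0]-P[1]),np.degrees(np.arctan2(P[1][1]-P[0][1],P[1][0]-P[0][0]))-90)
```

```text
[[0.5908 0.0176 0.051 ]
 [0.5827 0.0609 0.051 ]] [0.58676473 0.03924522 0.051     ] 0.04409533094945159 10.648574751332944
[[0.5925 0.0177 0.0545]
 [0.5843 0.0618 0.0545]] [0.5884023  0.03978203 0.0545    ] 0.044872331816292334
screwfront [[ 0.5602 -0.0142  0.096 ]
 [ 0.5434  0.0698  0.096 ]] [0.55179803 0.02779899 0.096     ] 0.08567587726274555 11.325986801321875
base [[ 0.5937 -0.0367  0.    ]
 [ 0.5643  0.1125  0.    ]] [0.57900832 0.037854   0.        ] 0.15207642857742112 11.156547679444529
base [[ 0.5907 -0.0362  0.004 ]
 [ 0.5617  0.111   0.004 ]] [0.57618075 0.03736295 0.004     ] 0.15003073106127343 11.156547679444543
base [[ 0.5877 -0.0357  0.008 ]
 [ 0.559   0.1095  0.008 ]] [0.57335318 0.03687189 0.008     ] 0.14798503354512574 11.156547679444543
```

```bash
python3 -m handwheel '[[0,-0.01,0.04,0,-4],[0,-0.02,0.085,0,-8],[0,-0.03,0.13,0,-12.5],[0,-0.04,0.175,0,-12.5],[0,-0.045,0.2076,0,-12.5]]'
python3 -m handwheel '[[0,0,0,-0.03,0],[0,0,0,-0.07,0],[0,0,0,-0.07,0],[0,0,0,-0.07,0]]'
python3 - <<'E'
from h import *
print(get_obs()['ee_pos'],get_obs()['tcp_rot'])
w=snap('wrist','w10');im=w['color'];b,g,r=[im[...,i].astype(int) for i in range(3)]
m=((r>150)&(g<60)&(b<60)).astype(np.uint8);k,l,st,ce=cv2.connectedComponentsWithStats(m);j=1+st[1:,4].argmax();print(st[j])
t,h=st[j,1],st[j,3]
for row in np.linspace(t+8,t+h-8,5).astype(int):
    xs=np.where(l[row]==j)[0];print(row,xs.min(),xs.max(),onz(w,[((xs.min()+xs.max())/2,row)],.024).round(4))
E
```

```text
time: 15.75
ee_pos: [0.4026, 0.2285, 0.1589]
tcp_rot: [179.1, -0.2, 88.3]
wrist_force: [0.3, -0.4, -0.1]
opening: 0.0852
time: 16.15
ee_pos: [0.4026, 0.2293, 0.0908]
tcp_rot: [179.0, -0.2, 88.4]
wrist_force: [0.3, -0.3, 1.2]
opening: 0.0856
[0.40257969 0.2293348  0.09079396] [179.04651944  -0.21408723  88.37513385]
[ 299  209   39  154 5104]
217 301 337 [[0.3744 0.2258 0.024 ]]
251 300 337 [[0.3946 0.2248 0.024 ]]
286 300 336 [[0.4167 0.2238 0.024 ]]
320 301 336 [[0.4396 0.2233 0.024 ]]
355 302 334 [[0.4647 0.2221 0.024 ]]
```

View pics/w10.png

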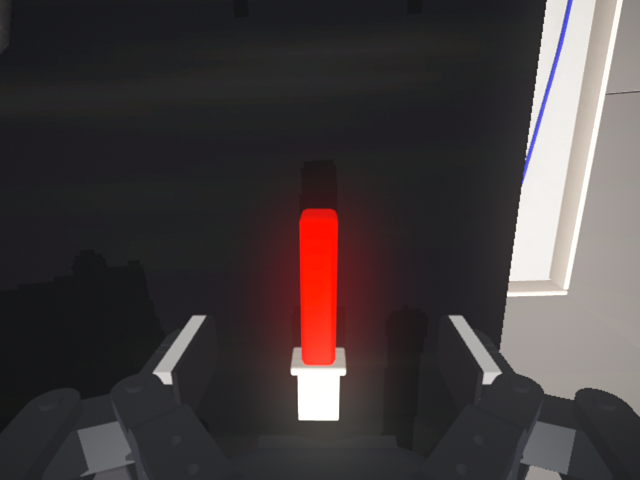

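```bash
python3 -m handwheel '[[0,0,-0.0048,-0.03,-0.6],[0,0,-0.0048,-0.06,-0.6],[0,0,-0.0048,-0.075,-0.6],[0,0,-0.0048,-0.082,-0.6],[0,0,-0.0048,-0.082,-0.6]]'
python3 - <<'E'
from h import *
print(get_obs()['ee_pos'],get_obs()['tcp_rot'],get_obs()['wrist_force'])
E
```

```text
time: 16.7
ee_pos: [0.404, 0.2249, 0.0109]
tcp_rot: [178.9, -0.3, 87.7]
wrist_force: [-0.3, 0.2, -0.1]
opening: 0.0855
[0.4039819  0.22487784 0.01087672] [178.89607262  -0.30570873  87.72748261] [-0.28996677  0.22850211 -0.11853408]
```

```bash
python3 -m handwheel '[[0.3,0,-0.0003,-0.007,0],[0.6,0,-0.0003,-0.007,0],[0.75,0,-0.0003,-0.007,0],[1,0,-0.0003,-0.007,0],[1,0,-0.0003,-0.007,0]]' 70
python3 -m handwheel '[[1,0,0,0,0],[1,0,0,0,0],[1,0,0,0,0]]'
python3 - <<'E'
from h import *
print(get_obs()['ee_pos'],get_obs()['tcp_rot'],get_obs()['wrist_force'])
E
```

```text
time: 17.2
ee_pos: [0.4044, 0.2248, 0.0047]
tcp_rot: [178.8, -0.3, 87.7]
wrist_force: [-0.1, 0.3, -1.4]
opening: 0.0204
time: 17.5
ee_pos: [0.4043, 0.2248, 0.0046]
tcp_rot: [178.8, -0.3, 87.7]
wrist_force: [-0.3, -0.4, 0.1]
opening: 0.0211
[0.40432598 0.22483649 0.00462307] [178.84660841  -0.33936193  87.73370173] [-0.27762175 -0.38250733  0.09027278]
```

```bash
python3 -m handwheel '[[1,0,0,0.02,0],[1,0,0,0.05,0],[1,-0.005,-0.03,0.06,3],[1,-0.01,-0.07,0.06,7],[1,-0.01,-0.11,0.06,13]]'
python3 -m handwheel '[[1,0,-0.04,0,0],[1,0,-0.08,0,0],[1,0,-0.101,0,0],[1,0,-0.101,0,0],[1,0,-0.101,0,0]]'
python3 - <<'E'
from h import *
print(get_obs()['ee_pos'],get_obs()['tcp_rot'],get_obs()['wrist_force'])
w=snap('wrist','w11');snap('side','s11')
E
```

```text
time: 18.0
ee_pos: [0.3938, 0.114, 0.0649]
tcp_rot: [178.8, -0.3, 101.0]
wrist_force: [1.5, -0.1, -1.9]
opening: 0.0206
time: 18.5
ee_pos: [0.3938, 0.0128, 0.0648]
tcp_rot: [178.8, -0.4, 100.9]
wrist_force: [0.2, 1.2, -1.7]
opening: 0.0202
[0.39377517 0.01279168 0.06481789] [178.8243021   -0.35328349 100.91894987] [ 0.1603755   1.24075341 -1.67559065]
```

View pics/w11.png

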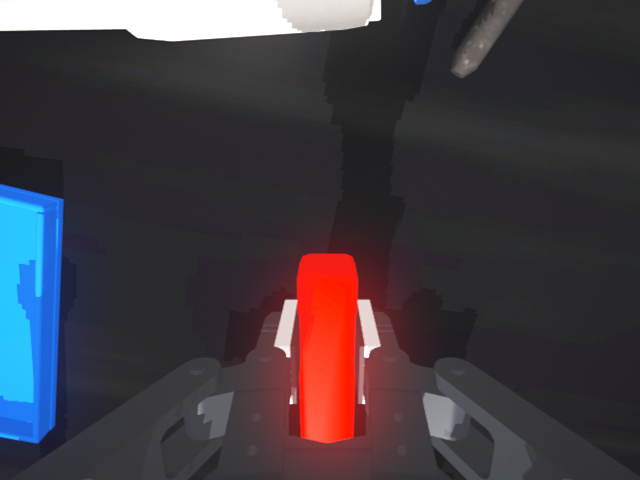

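View pics/s11.png

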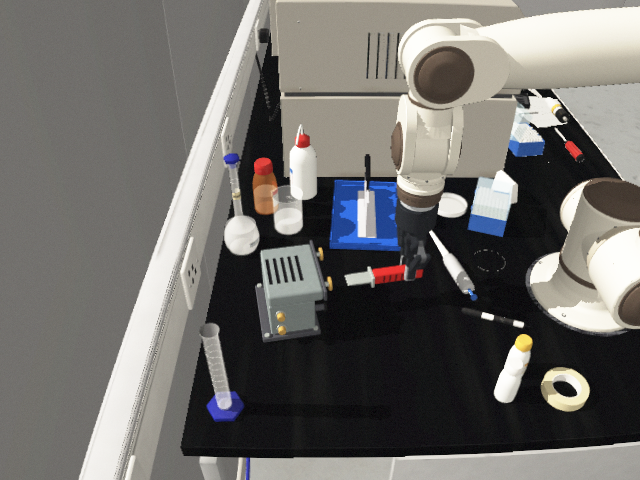

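```bash
python3 -m handwheel '[[1,0.02,0,-0.005,0],[1,0.04,0,-0.01,0],[1,0.056,0,-0.0138,0],[1,0.056,0,-0.0138,0],[1,0.056,0,-0.0138,0]]'
python3 - <<'E'
from h import *
o=get_obs();print(o['ee_pos'],o['tcp_rot'],o['wrist_force'])
snap('side','s12');snap('scene','sc12');crop('s12',230,220,200,120,4,'s12c');crop('sc12',240,200,140,140,4,'sc12c')
E
```

```text
time: 19.1
ee_pos: [0.4492, 0.0143, 0.0507]
tcp_rot: [178.9, -0.4, 101.1]
wrist_force: [-0.4, 0.0, -0.8]
opening: 0.0205
[0.44921725 0.01433787 0.05070856] [178.91314326  -0.37095278 101.11661722] [-0.40256097  0.01311265 -0.76690591]
```

View pics/s12c.png

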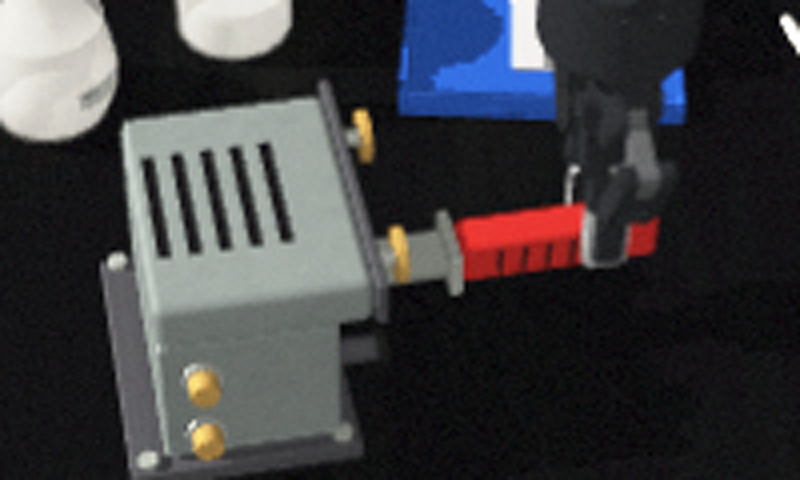

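View pics/sc12c.png

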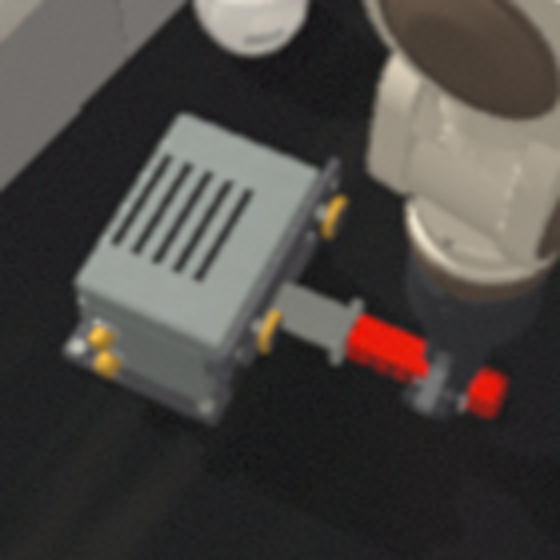

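Run:
```python
from h import *
a=load('sc12');P=onz(a,[(240+x/4,200+y/4) for x,y in [(297,286),(350,304),(280,328),(333,348),(428,352)]],.0605);print(P.round(4))
e=np.array([.9816,.1908]);n=np.array([-.1908,.9816]);g=np.array([.5868,.0395])
for p in P: print(((p[:2]-g)@e).round(4),((p[:2]-g)@n).round(4))
```

```text
[[0.5612 0.0238 0.0605]
 [0.5276 0.014  0.0605]
 [0.552  0.053  0.0605]
 [0.518  0.0443 0.0605]
 [0.4702 0.0117 0.0605]]
-0.0281 -0.0105
-0.063 -0.0137
-0.0316 0.0199
-0.0666 0.0178
-0.1197 -0.005
```

```bash
python3 -m handwheel '[[1,0.0055,-0.0015,0,0],[1,0.0105,-0.0005,0,0],[1,0.016,0.0005,0,0],[1,0.016,0.0005,0,0],[1,0.016,0.0005,0,0]]'
python3 -m handwheel '[[1,0.002,0.0004,0,0],[1,0.0039,0.0008,0,0],[1,0.0039,0.0008,0,0]]'
python3 -m handwheel '[[1,0.002,0.0004,0,0],[1,0.0039,0.0008,0,0],[1,0.0039,0.0008,0,0]]'
```

```text
time: 19.7
ee_pos: [0.4652, 0.0145, 0.051]
tcp_rot: [178.9, -0.4, 101.1]
wrist_force: [-0.4, 1.0, -1.2]
opening: 0.0204
time: 20.0
ee_pos: [0.4693, 0.0154, 0.051]
tcp_rot: [178.9, -0.4, 101.1]
wrist_force: [0.6, -0.2, -1.3]
opening: 0.0206
time: 20.3
ee_pos: [0.4733, 0.0162, 0.0509]
tcp_rot: [178.9, -0.4, 101.1]
wrist_force: [-0.7, -0.0, -1.4]
opening: 0.0206
```

```bash
python3 -m handwheel '[[1,0.002,0.0004,0,0],[1,0.0039,0.0008,0,0],[1,0.0039,0.0008,0,0]]'
python3 -m handwheel '[[1,0.002,0.0004,0,0],[1,0.0039,0.0008,0,0],[1,0.0039,0.0008,0,0]]'
python3 -m handwheel '[[1,0.002,0.0004,0,0],[1,0.0039,0.0008,0,0],[1,0.0039,0.0008,0,0]]'
```

```text
time: 20.6
ee_pos: [0.4771, 0.017, 0.0507]
tcp_rot: [178.9, -0.4, 101.1]
wrist_force: [-1.8, -0.3, -1.3]
opening: 0.0207
time: 20.9
ee_pos: [0.4811, 0.0178, 0.0507]
tcp_rot: [178.9, -0.4, 101.1]
wrist_force: [-3.4, -0.9, 0.1]
opening: 0.0202
time: 21.2
ee_pos: [0.4855, 0.0187, 0.0509]
tcp_rot: [178.9, -0.4, 101.1]
wrist_force: [-2.8, 0.1, 1.9]
opening: 0.0205
```

```bash
python3 -m handwheel '[[1,0.002,0.0004,0.0002,0],[1,0.0049,0.001,0.0002,0],[1,0.0078,0.0015,0.0002,0],[1,0.0078,0.0015,0.0002,0]]'
python3 -m handwheel '[[1,0.002,0.0004,0,0],[1,0.0049,0.001,0,0],[1,0.0078,0.0015,0,0],[1,0.0078,0.0015,0,0]]'
python3 - <<'E'
from h import *
o=get_obs();print(o['ee_pos'],o['tcp_rot'],o['wrist_force'],o['torque'])
snap('side','s13');crop('s13',230,220,200,120,4,'s13c')
E
```

```text
time: 21.6
ee_pos: [0.494, 0.0203, 0.0511]
tcp_rot: [178.8, -0.4, 101.1]
wrist_force: [0.0, 0.2, -1.0]
opening: 0.0201
time: 22.0
ee_pos: [0.5023, 0.0219, 0.0511]
tcp_rot: [178.8, -0.4, 101.1]
wrist_force: [-0.4, 0.4, -0.1]
opening: 0.0208
[0.50231135 0.02193068 0.05114228] [178.81161134  -0.35997729 101.1077983 ] [-0.44165587  0.43575589 -0.09595171] [-0.08785252  0.21569541 -0.0213355 ]
```

View pics/s13c.png

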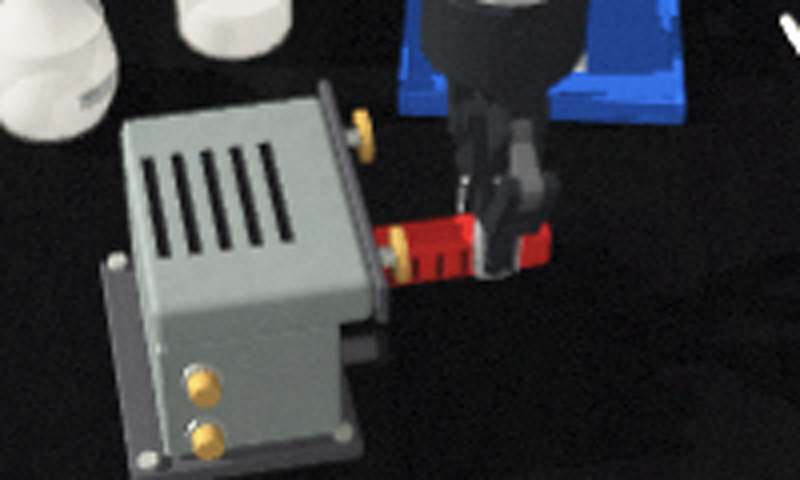

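```bash
python3 -m handwheel '[[1,0.003,0.0006,0,0],[1,0.0059,0.0012,0,0],[1,0.0078,0.0015,0,0]]'
python3 -m handwheel '[[1,0.001,0.0002,0,0],[1,0.002,0.0004,0,0]]'
python3 -m handwheel '[[1,0.001,0.0002,0,0],[1,0.001,0.0002,0,0]]'
```

```text
time: 22.35
ee_pos: [0.5102, 0.0235, 0.0511]
tcp_rot: [178.8, -0.4, 101.1]
wrist_force: [-3.0, -0.2, -1.4]
opening: 0.0206
time: 22.55
ee_pos: [0.5109, 0.0237, 0.0508]
tcp_rot: [179.0, -0.4, 101.1]
wrist_force: [-14.3, -2.7, 4.3]
opening: 0.0205
time: 22.75
ee_pos: [0.5109, 0.0237, 0.0509]
tcp_rot: [179.1, -0.4, 101.1]
wrist_force: [-11.9, -0.8, 4.3]
opening: 0.0204
```

Force rises at x≈0.511 (−14 N): likely the collar; my estimate was 0.515, so check visually and push a bit harder.

```bash
python3 -m handwheel '[[1,0.001,0.0002,0,0],[1,0.0015,0.0003,0,0],[1,0.0015,0.0003,0,0]]'
python3 - <<'E'
from h import *
o=get_obs();print(o['ee_pos'],o['tcp_rot'],o['wrist_force'],o['torque'])
snap('side','s14');crop('s14',270,240,140,90,5,'s14c');snap('scene','sc14');crop('sc14',260,220,100,90,6,'sc14c');snap('wrist','w14')
E
```

```text
time: 23.05
ee_pos: [0.5109, 0.0237, 0.0509]
tcp_rot: [179.3, -0.4, 101.1]
wrist_force: [-13.4, -3.0, 6.0]
opening: 0.0203
[0.51090347 0.02367744 0.05093176] [179.30098582  -0.36582088 101.06872463] [-13.4246188   -2.95939862   6.00815726] [-0.55190711  2.2619397   0.02052295]
```

View pics/s14c.png

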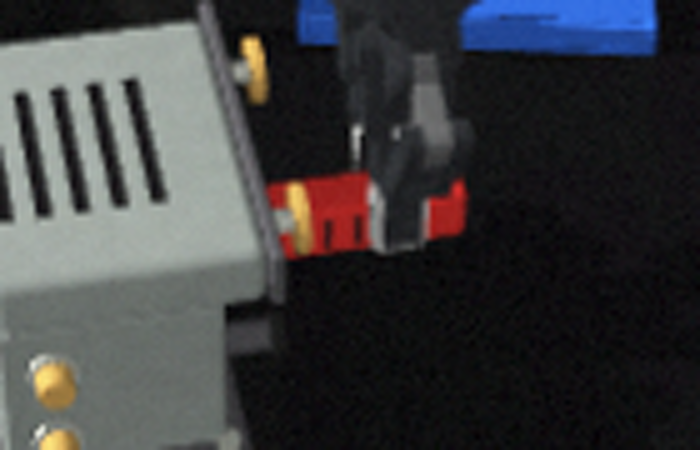

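View pics/sc14c.png

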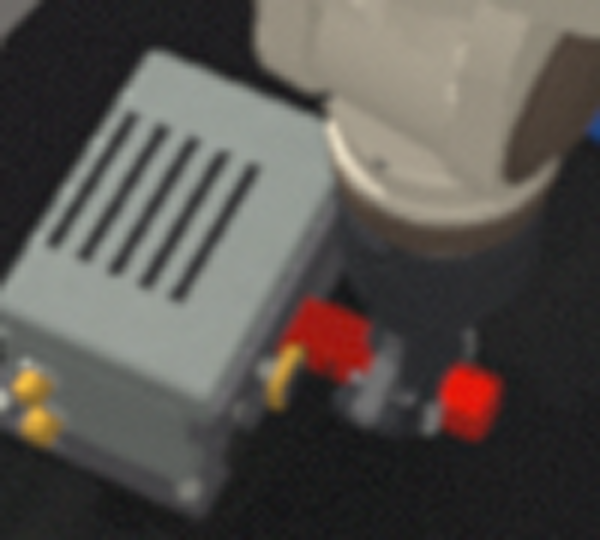

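View pics/w14.png

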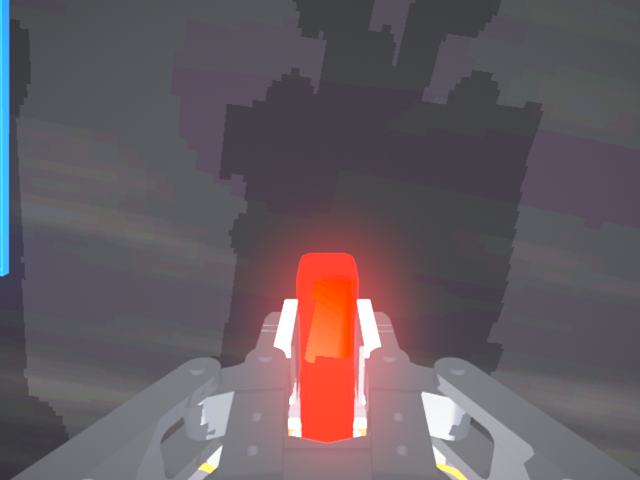

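```bash
python3 -m handwheel '[[1,0.0015,0.0003,0,0],[1,0.003,0.0006,0,0],[1,0.003,0.0006,0,0]]'
python3 -m handwheel '[[1,0,0,0,0],[1,0,0,0,0]]'
```

```text
time: 23.5
ee_pos: [0.5108, 0.0237, 0.0508]
tcp_rot: [179.7, -0.4, 101.0]
wrist_force: [-22.1, -4.9, 10.9]
opening: 0.0205
time: 23.7
ee_pos: [0.5108, 0.0237, 0.0514]
tcp_rot: [179.7, -0.4, 101.0]
wrist_force: [-6.5, -1.0, 3.7]
opening: 0.0203
```

Hard stop at 22 N. Release, back off and look.

```bash
python3 -m handwheel '[[0.7,0,0,0,0],[0.6,0,0,0,0],[0.4,0,0,0,0],[0.4,0,0,0.01,0],[0.2,0,0,0.04,0]]'
python3 -m handwheel '[[0,-0.02,-0.004,0.03,0],[0,-0.06,-0.007,0.065,0],[0,-0.06,-0.007,0.065,0],[0,-0.06,-0.007,0.065,0]]'
python3 - <<'E'
from h import *
o=get_obs();print(o['ee_pos'],o['tcp_rot'],o['wrist_force'])
snap('wrist','w15');snap('side','s15');crop('w15',205,260,230,190,3.4,'w15c');crop('s15',270,240,140,90,5,'s15c')
E
```

```text
time: 24.2
ee_pos: [0.5094, 0.0236, 0.0899]
tcp_rot: [179.9, -0.4, 101.0]
wrist_force: [-0.1, -0.1, -0.4]
opening: 0.0645
time: 24.6
ee_pos: [0.4499, 0.0166, 0.1567]
tcp_rot: [179.7, -0.4, 101.0]
wrist_force: [0.8, 0.5, 0.5]
opening: 0.0857
[0.44988024 0.01664618 0.1567094 ] [179.67936409  -0.37130133 101.03707689] [0.80210842 0.51925967 0.53176249]
```

View pics/w15c.png

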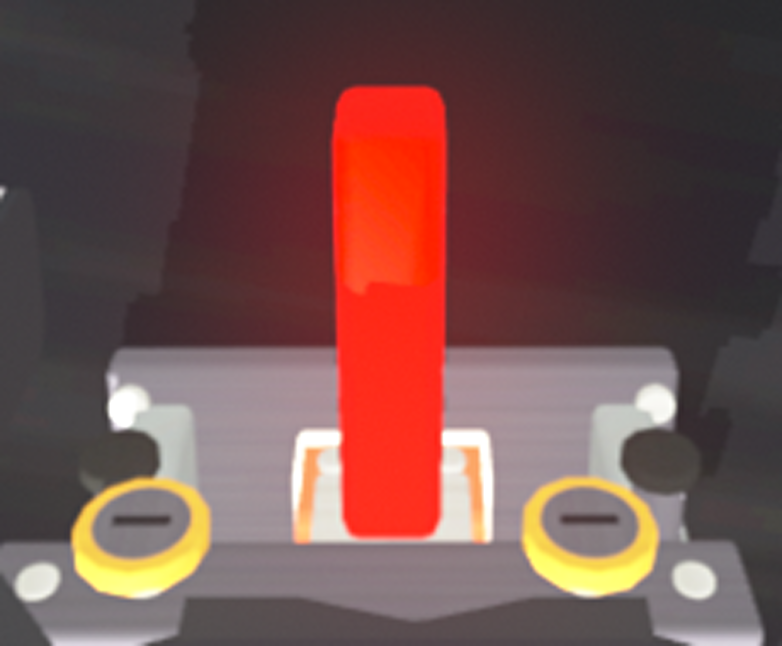

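View pics/s15.png

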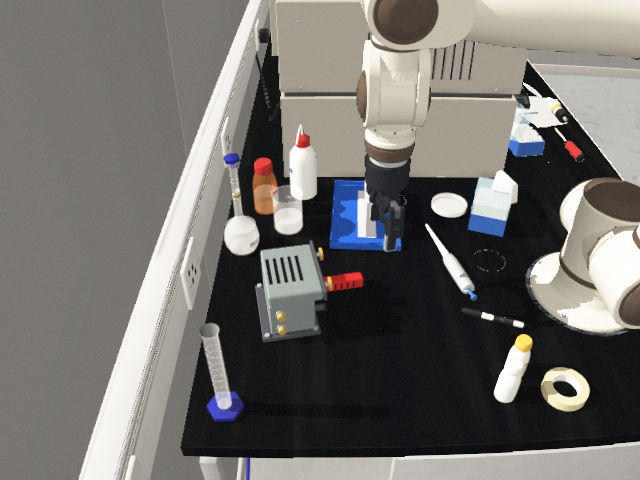

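Run:
```python
from h import *
e=np.array([.9816,.1908]);n=np.array([-.1908,.9816]);g=np.array([.5868,.0395])
a=load('w15');C=lambda l:[(205+x/3.4,260+y/3.4) for x,y in l]
for nm,l,z in (('rear top',[(336,137),(442,137)],.0705),('front top',[(345,535),(440,535)],.0705),('rear bot',[(338,88),(443,88)],.0465)):
    P=onz(a,C(l),z);print(nm,P.round(4).tolist(),[(((p[:2]-g)@e).round(4),((p[:2]-g)@n).round(4)) for p in P])
```

```text
rear top [[0.4844, 0.0086, 0.0705], [0.4805, 0.0288, 0.0705]] [(np.float64(-0.1064), np.float64(-0.0107)), (np.float64(-0.1064), np.float64(0.0098))]
front top [[0.5775, 0.0271, 0.0705], [0.5736, 0.0473, 0.0705]] [(np.float64(-0.0115), np.float64(-0.0104)), (np.float64(-0.0115), np.float64(0.0102))]
rear bot [[0.4849, 0.0079, 0.0465], [0.4807, 0.0297, 0.0465]] [(np.float64(-0.1061), np.float64(-0.0116)), (np.float64(-0.1061), np.float64(0.0106))]
```

Run:
```python
from h import *
crop('s15',290,250,90,60,8,'s15d')
d=load('s15')
e=np.array([.9816,.1908]);n=np.array([-.1908,.9816]);g=np.array([.5868,.0395])
def pt(x,y,z): return np.r_[g+e*x+n*y,z]
for nm,p in (('reartop left',pt(-.106,.011,.0705)),('rearbot left',pt(-.106,.011,.0465)),('reartop right',pt(-.106,-.011,.0705))):
    q=proj(d,p)[0];print(nm,q,(q-[290,250])*8)
```

```text
reartop left [363.74495767 279.71045518] [589.95966139 237.68364141]
rearbot left [363.2082062  288.68643794] [585.66564964 309.49150355]
reartop right [360.92591174 272.16683236] [567.40729394 177.33465889]
```

View pics/s15d.png

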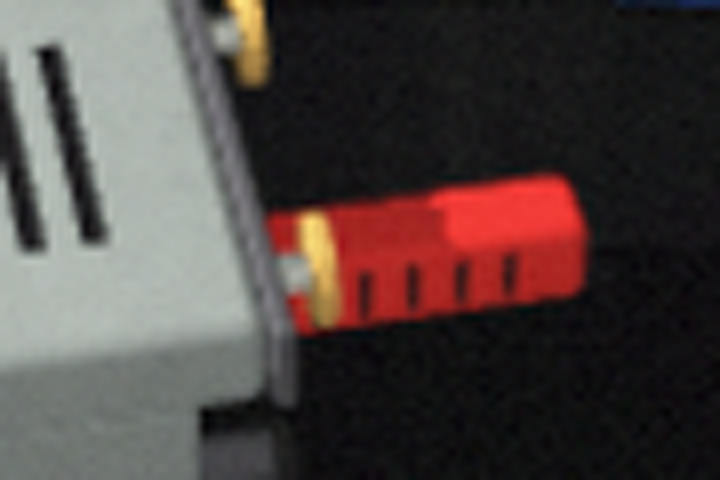

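The gauge is held level and centred by the jaws, with its rear end about 106 mm in front of the gap, which puts gauge_grip at about −56 mm. The guard stands in the tray and the glassware is untouched. Handing in.

Run:
```python
from h import *
o=get_obs();print(o['time'],o['qd'].round(2))
print(job_done())
```

```text
24.7 [ 0.06  1.24 -0.39 -0.02 -0.14  0.02]
the job is handed in; nothing more can be done
None
```

I took the guard off its screws, stood it in the blue tray, and pushed the gauge between the copper jaws to a hard stop. The job was handed in at 24.7 s; it gives no verdict, so the results below are my own measurements.

- **Guard removal:** I lifted it until it touched the shanks (about 3 N) and backed off 0.4 mm. I then shifted it 38 mm to its +y stop (about 5 N), came back 10 mm and pulled it off with no noticeable force.
- **Guard in the tray:** I released it upright within about 3 mm of the tray centre as measured. The later side pictures show it still standing, and the glassware looked unmoved.
- **Gauge:** It met only a few newtons going in, then a hard stop that did not move under a 22 N push. After release it stayed level, straight and centred within about 1 mm.

**Disagreements:**
- **Depth of the gauge:** The camera views after release put gauge_grip about 56.3 mm in front of the gap, which is fully home. The arm position at the stop gave 60.3 mm, which would be outside the 59.5 mm limit. I trusted the hard stop and the camera, and put the difference down to my estimate of where the gap lies.
- **Handle's front edge:** In the last wrist picture it read about 5 mm short. I took that as the screw strip hiding it, but did not confirm it.
- **Sliding force:** It read below the expected 5 N.
- **Upper jaw:** I did not see its lift directly.

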